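# Present the offset lever level over the assembly jig

### The arm

A 6-joint arm with a two-finger parallel gripper is mounted at the origin on the work surface. World frame = base frame: x ahead of the robot, y to its left, z up, the work surface at z = 0. Lengths are in m, angles in rad, forces in N, time in s.
With the tool pointing down it reaches from about 0.225 to 0.725 m from the base axis. Payload 3.1 kg.
Tool frame: the origin (TCP) lies where the fingers leave the gripper's body, on its centre line; the fingertips stand 73 mm ahead of it and the grasp point (between the pads) lies 54 mm ahead of it; z points along the fingers, y is the direction in which the jaws open and shut (so a half turn about z gives the same grasp; the last joint's range is limited). The gripper opens to 85 mm and grips with 20 to 120 N. Pads are 22 mm wide; open, the fingers measure 114 mm over their backs; the gripper's body (76 mm by 85 mm) begins 54 mm behind the grasp point. The pads swing forward as they close: fully open they stand 13 mm farther back than shut.
Start: joints at [0.988, 0.048, 0.099, 1.622, 0, 1.443], TCP at [0.231, 0.472, 0.304] pointing down, gripper open.
Joint ranges: [-2.91, 2.91], [-0.99, 1.94], [-1.21, 1.42], [-2.12, 2.29], [-1.49, 1.47], [-3.14, 3.14]. Speed limits (rad/s): [2.79, 2.79, 3.14, 3.14, 3.14, 3.14].

### API

Orientations are given as a unit quaternion [w, x, y, z].
In Python, from bench import manip, vision gives the robot as it stands.
- The arm moves only by the tool arm_command, never from a script. Its argument "targets" is a list of rows, each an object of numbers: "dx", "dy", "dz": the shift along the tool's x, y, z in mm; "ax", "ay", "az": the turn, a rotation vector about the tool's x, y, z in degrees; "jaw": the opening, from 0 (shut) to 1 (fully open). A call has 1 to 10 rows; each row shifts and turns the pose as measured when the row begins, along the tool's axes as they then stand; what a row does not reach is not made up. A row lasts 1/12 s, in which the tool goes at most 41.7 mm and 7.16 degrees, less where a joint would pass 70% of its speed; a pose out of reach is approached as far as the arm can. A call with a gripper value outside its range is refused whole. The fingers move at their own pace and stop on an object; the grip force is fixed at half the most. Time passes only in rows, so rows that do not move let the fingers close. It gives the time, the measured TCP pose, the force and the opening at its end, in the units of the state.
- manip.get_obs(): the state, without advancing time (a new reading comes with each control period).
- vision.camera(name): name is "side" or "top" or "wrist"; returns (picture, depth): 400x640x3 uint8, blue, green, red; 400x640 float32, m along the optical axis (not along the pixel's ray), 0 where there is no reading.
- vision.camera_params(name): a dict with "camera_matrix" (3x3 intrinsics, pixels), "distortion" ([k1, k2, p1, p2, k3] as OpenCV has them; the pictures are not rectified), "eye" and "attitude" of the camera in the world. Camera axes: x right, y down, z forward; pixel columns grow to the right and rows downward; lengths in m; the calibration is good to about 2 mm. A picture is of the moment at which its call begins: read the wrist's pose just before it. camera_params takes no time and is no camera call; for the wrist camera it gives the pose at the moment of the call.
- manip.job_done(): hands the job in, once; it reports no verdict.
The state is a dict: "time_s": time; "joints": joint angles; "qvel": joint speeds; "joint_efforts": joint torques, N m; "tool_pos": TCP position; "orientation": TCP orientation; "contact_force": force on the tool from outside, world axes, zero at the start; "wrist_torque": the same for the moment, N m; "grip_width": finger opening in m.
Only numpy, scipy, OpenCV 4.12 (cv2) and the standard library are available. Lean on these libraries where they do the work, as an engineer would, in place of code of your own. Each camera call takes 0.05 s, during which the arm holds its last target.

### The job

Open the see-through lid of the parts case until it leans back on its stop and stays there by itself, then lift the offset lever out of the case by its balance point (the yellow band) and hold it level over the blue assembly jig: hub straight above the brass axle pin with its underside about 3 cm above the pin's top, and the arm's free end above the forked rest. Do not touch the jig with the lever, and leave the bearing, jar, screwdriver and aluminium profile where they are. Finish while still holding the lever there, steady in the gripper; do not put it down or let go.

Things in the scene. Friction and masses are not known exactly. Their poses are not given: they have to be found in the camera images.
- case: fixed low parts case of white plastic with two blue latches, 155 (x) x 280 (y) x 50 mm high, walls and floor 5 mm thick. Origin: centre of its underside. Its x axis points from the front (towards the robot) to the hinge side, y along its length. The lever's compartment spans y = -80 to +135 mm, x = -72.5 to +72.5 mm; a 36 mm high wall at y = -82.5 mm parts it from a narrow strip of pockets at the -y end with small hardware
- lid (a joint): angle of the case's lid in rad: 0 shut, grows as it opens upward and over; 1.9 is the stop, where it leans back past upright and stays by its weight. The hinge is almost free: let go below about 1.57 it falls shut, beyond about 1.65 it falls open to the stop. The lid is a clear bluish sheet, 6 mm thick, 155 x 280 mm, 0.22 kg
- lid_tab (a point): centre of the lid's black pull tab, where it can be pinched by its two sides (the fingers closing along the case's y). The tab is 40 mm wide (y), 12 mm thick and juts out 36 mm past the lid's front edge, this point 24 mm past the edge, 179 mm from the hinge line, 56.5 mm above the bench when the lid is shut. It moves with the lid; gripped by its sides it can turn between the pads as the lid swings
- lid_hinge (a point): point on the lid's hinge line, above the case's rear rim, midway along it, 50.5 mm above the bench, at the lid's underside. The hinge line runs along the case's y axis
- lever: loose offset lever, about 0.25 to 0.5 kg, lying in the case's long compartment, hub towards the case's -y end. Origin: on the hub's axis at the hub's underside. x points along the arm from hub to free end, z up along the hub's axis. Dark steel hub: 36 mm diameter, 32 mm high, 15 mm bore. Aluminium arm: 14 mm wide, 22 mm high, its underside 6 mm above the hub's underside. Small round end boss, 20 mm diameter, 30 mm high, 145 mm from the hub's axis
- lever_balance (a point): the lever's balance point (centre of mass along the arm), at the centre of the arm's section under a 12 mm wide yellow painted band, 45 mm from the hub's axis along the lever's x and 17 mm above the hub's underside
- lever_end (a point): underside of the lever's end boss on its axis, 145 mm from the hub's axis along x, level with the hub's underside
- jig: fixed assembly jig: blue base plate 200 (x) x 80 (y) x 12 mm with a brass axle pin on an aluminium foot at one end and a forked rest with two orange cheeks at the other. Origin: centre of its underside. x points from the pin to the rest. Top of the cheeks: 46 mm above the bench
- jig_pin (a point): centre of the top of the brass axle pin (10 mm diameter), 70 mm above the bench, at x = -72.5 mm on the jig
- jig_rest (a point): middle of the forked rest's floor between the cheeks, 30 mm above the bench, at x = +72.5 mm on the jig (145 mm from the pin)
- bearing: bystander: steel bearing ring, 26 mm diameter, 8 mm high, in the case's end pocket. Origin: centre of its underside
- jar: bystander: closed grey jar with a red cap, 52 mm diameter, 75 mm high, behind the case and jig. Origin: centre of its underside
- driver: bystander: screwdriver with a red handle lying on the bench behind the case and jig, along its x
- extrusion: bystander: aluminium profile 150 x 20 x 20 mm lying between case and jig, along its x. Origin: centre of its underside
Things that resemble listed ones, but are neither listed nor needed, are in the scene too. What is meant by the jig is not black, and is the smaller of those in its own colour.

How it is judged:
On the way, in this order (a step that is already met when the one before it is completed fails the run):
1. the lid stands open on its stop, let go of (value of joint lid above 1.8 rad and contact force between the fingers and lid below 0.1 N), for 0.3 s.
2. the lever is lifted clear of the case in the gripper (height (world z) of each of lever, lever_end above 0.06 m and contact force between the fingers and lever above 1 N), for 0.2 s.
At the end, for the whole second after the job is handed in: Lid over 1.8 rad and untouched; lever held within 15 mm of its balance point, level within 0.09 rad and still; hub axis within 12 mm of the pin, end boss within 18 mm of the rest (from above), hub underside 15 to 50 mm above the pin's top; nothing touching the jig (all of step 1 and contact force between the arm and lid below 0.1 N and contact force between the fingers and lever above 1 N and horizontal distance between the grasp point and lever_balance below 0.015 m and angle between lever's own z axis and vertical below 0.09 rad and horizontal distance between lever and jig_pin below 0.012 m and horizontal distance between lever_end and jig_rest below 0.018 m and z of lever in the frame of jig_pin between 0.015 and 0.05 m and contact force between lever and jig below 0.05 N and linear speed of lever below 0.02 m/s and angular speed of lever below 0.15 rad/s); the arm keeps its last pose, push and grip.
It fails at once if the lever touches the jig (contact force between lever and jig above 0.5 N).
It fails at once if the bearing, jar, screwdriver or profile is moved by more than 30 mm (distance of any of bearing, jar, driver, extrusion from where it was at the start of the episode above 0.03 m).
It also fails if it takes over 61 s, if anything falls off the work surface, if the arm or the gripper's body presses on something with over 40 N, if the wrist force passes 120 N, or if a joint passes its speed limit or range.

## Working session

There is one attempt and no reset: what is moved stays moved. The work goes in short steps, Python scripts to look and compute and a tool call to move; the robot and the scene stay as the last step left them, time stands still between calls to the robot, and variables do not carry over. Pictures are saved under pics/ and viewed, and the job is handed in when it is done.

Besides the shell and the picture viewer there is one more tool, called after ">>>" as name(argument=value, ...) on one line, values as JSON. arm_command: Moves the arm, as the interface text tells. Its arguments: {"type":"object","properties":{"targets":{"type":"array"}},"required":["targets"]}

```bash
ls; mkdir -p pics
cat > h.py <<'E'
import numpy as np, cv2, json
from bench import manip, vision
from scipy.spatial.transform import Rotation as R
def quat(q): return R.from_quat([q[1],q[2],q[3],q[0]])
def cam(n):
    p=vision.camera_params(n); img,d=vision.camera(n)
    np.savez('last_%s.npz'%n,img=img,d=d,K=p["camera_matrix"],dist=p["distortion"],eye=p["eye"],att=np.array(p["attitude"]))
    return img,d
def load(n): return np.load('last_%s.npz'%n)
def rot(a):
    a=np.array(a); return a if a.shape==(3,3) else quat(a).as_matrix()
def ray(L,u,v):
    p=cv2.undistortPoints(np.array([[[u,v]]],float),L['K'],L['dist'])[0,0]
    return np.array([p[0],p[1],1.])
def px_z(L,u,v,z):
    r=rot(L['att'])@ray(L,u,v); e=L['eye']; return e+r*(z-e[2])/r[2]
def px_d(L,u,v):
    return L['eye']+rot(L['att'])@(ray(L,u,v)*L['d'][int(round(v)),int(round(u))])
def proj(L,P):
    A=rot(L['att']); c=A.T@(np.array(P)-L['eye'])
    r,_=cv2.projectPoints(c.reshape(1,3),np.zeros(3),np.zeros(3),L['K'],L['dist']); return r[0,0]
E
python3 - <<'E'
from h import *
o=manip.get_obs(); print(o)
for n in('side','top'):
    i,d=cam(n); cv2.imwrite('pics/%s0.png'%n,i); p=vision.camera_params(n); print(p)
E
```

```text
pics
{'time_s': 0.0, 'joints': array([ 9.88161585e-01,  4.87383032e-02,  9.75361778e-02,  1.62199362e+00,
       -1.92340271e-05,  1.44297459e+00]), 'qvel': array([-0.00092169, -0.00112266, -0.0007864 ,  0.00154499, -0.00240705,
       -0.00030504]), 'joint_efforts': array([-2.77468782e-03, -3.38782525e+01,  3.20013893e+01,  2.05207377e-02,
       -4.01182851e-04, -6.68818174e-06]), 'tool_pos': array([0.23040119, 0.47123186, 0.30269252]), 'orientation': array([-4.08247586e-04,  2.25451384e-01,  9.74253681e-01, -1.12815296e-03]), 'contact_force': array([-0.00827979, -0.06744507,  0.60496193]), 'wrist_torque': array([ 0.00244581, -0.02661074, -0.03026023]), 'grip_width': 0.08526215782071764}
{'camera_matrix': array([[402.29997495,   0.        , 315.81626041],
       [  0.        , 402.29997495, 199.50403965],
       [  0.        ,   0.        ,   1.        ]]), 'distortion': array([-0.09899966,  0.        ,  0.        ,  0.        ,  0.        ]), 'eye': array([ 0.05137751, -0.58298424,  0.72037008]), 'attitude': array([-0.38836991,  0.8589055 , -0.30277341,  0.14063575])}
{'camera_matrix': array([[436.5344876 ,   0.        , 326.32914263],
       [  0.        , 436.5344876 , 199.25290042],
       [  0.        ,   0.        ,   1.        ]]), 'distortion': array([-0.09865078,  0.        ,  0.        ,  0.        ,  0.        ]), 'eye': array([ 0.3283987 , -0.01458104,  1.24058133]), 'attitude': array([ 0.06408637, -0.6946399 ,  0.71386037, -0.06141432])}
```

View pics/side0.png

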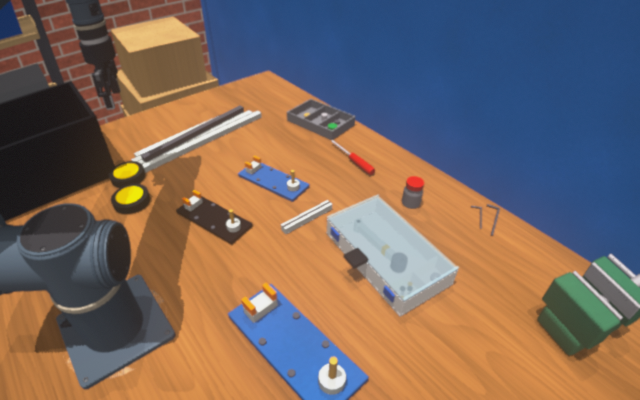

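View pics/top0.png

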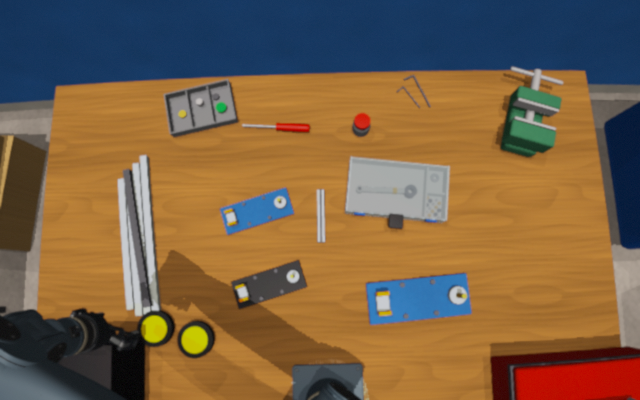

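The candidate jigs in the top view are the blue one at (257,211), the black one at (270,284) and the larger blue one at (418,298). The smaller blue one at (257,211) fits the description. I'll confirm it in enlarged crops.

Run:
```python
from h import *
L=load('top'); i=L['img']
a=cv2.resize(i[140:250,335:460],None,fx=6,fy=6,interpolation=cv2.INTER_CUBIC)[:600]
cv2.imwrite('pics/c1.png',a)
cv2.imwrite('pics/c2.png',cv2.resize(i[180:245,210:335],None,fx=6,fy=6,interpolation=cv2.INTER_CUBIC))
```

```text
(no output)
```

View pics/c1.png

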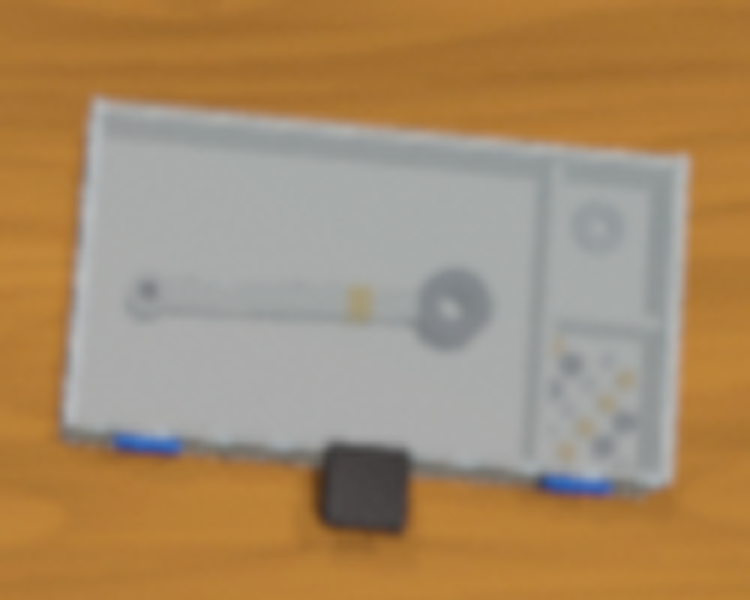

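View pics/c2.png

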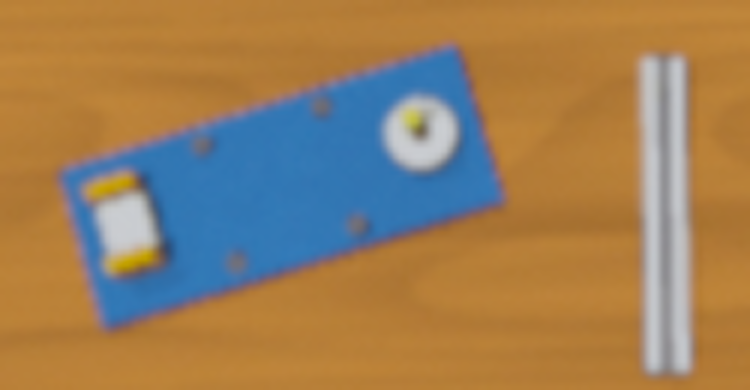

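The crop shows the smaller blue jig, with the pin top at crop (414,118), which is full-image (279,200), and the fork at crop (128,222). The lid tab is at crop (366,488) and the yellow band at crop (358,304).

Run:
```python
from h import *
np.set_printoptions(precision=4,suppress=True)
L=load('top')
f=lambda x,y,ox,oy:(ox+(x+.5)/6-.5,oy+(y+.5)/6-.5)
def P(n,x,y,ox,oy,z):
    u,v=f(x,y,ox,oy); p=px_z(L,u,v,z); print(n,np.round((u,v),1),p,px_d(L,u,v)); return p
c=[P('lid',x,y,335,140,.0565) for x,y in [(95,98),(690,155),(672,485),(65,435)]]
print([np.linalg.norm(c[k]-c[k-1]) for k in range(4)])
P('tab',366,488,335,140,.0625)
b=P('band',358,304,335,140,.033); h=P('hub',456,306,335,140,.037);e=P('end',147,298,335,140,.035)
print(np.linalg.norm(h-e),np.linalg.norm(h-b))
c=[P('jig',x,y,210,180,.012) for x,y in [(460,45),(505,203),(105,328),(60,172)]]
print([np.linalg.norm(c[k]-c[k-1]) for k in range(4)],sum(c)/4)
p=P('pin',414,118,210,180,.07); r=P('rest',128,222,210,180,.03); print(np.linalg.norm(p[:2]-r[:2]))
P('foot',421,133,210,180,.02)
P('ext',664,215,210,180,.02)
P('jar',0,0,362,120,.075)
```

```text
lid [350.4 155.9] [ 0.6628 -0.0839  0.0565] [ 0.6796 -0.0874 -0.0027]
lid [449.6 165.4] [ 0.6282 -0.3623  0.0565] [ 0.6423 -0.3787  0.0006]
lid [446.6 220.4] [ 0.4728 -0.3418  0.0565] [ 0.4801 -0.3583 -0.0031]
lid [345.4 212.1] [ 0.5039 -0.0643  0.0565] [ 0.5092 -0.0658  0.0211]
[np.float64(0.16011246409862176), np.float64(0.2805495837406515), np.float64(0.1566859767554556), np.float64(0.27923368263822324)]
tab [395.6 220.9] [ 0.4749 -0.1998  0.0625] [ 0.4749 -0.1999  0.0622]
band [394.2 190.2] [ 0.5658 -0.2054  0.033 ] [ 0.5617 -0.2022  0.0538]
hub [410.6 190.6] [ 0.5628 -0.251   0.037 ] [ 0.5597 -0.2478  0.0531]
end [359.1 189.2] [ 0.571 -0.106  0.035] [ 0.5664 -0.1042  0.0582]
0.14526172398302709 0.04581307589889751
jig [286.2 187.1] [0.5879 0.1015 0.012 ] [ 0.5911  0.1029 -0.0031]
jig [293.8 213.4] [0.5108 0.0809 0.012 ] [ 0.5129  0.082  -0.0024]
jig [227.1 234.2] [0.456  0.2715 0.012 ] [0.4563 0.2721 0.0095]
jig [219.6 208.2] [0.5314 0.2941 0.012 ] [0.5317 0.2945 0.0104]
[np.float64(0.20075248806842996), np.float64(0.0798411184588352), np.float64(0.19827806795657427), np.float64(0.07869593962434164)] [0.5215 0.187  0.012 ]
pin [278.6 199.2] [0.5423 0.1173 0.07  ] [0.5429 0.1177 0.0669]
rest [230.9 216.6] [0.5038 0.2569 0.03  ] [0.5042 0.2575 0.0273]
0.14482621765258485
foot [279.8 201.8] [0.5442 0.1197 0.02  ] [0.539  0.1164 0.0493]
ext [320.2 215.4] [0.5018 0.0055 0.02  ] [0.5023 0.0055 0.0169]
jar [361.6 119.6] [ 0.7628 -0.1183  0.075 ] [ 0.7627 -0.1182  0.0753]
```

```bash
cat >> h.py <<'E'
np.set_printoptions(precision=4,suppress=True)
CY=np.array([.117,.993,0]);CY/=np.linalg.norm(CY); CX=np.array([CY[1],-CY[0],0])
HINGE=np.array([.6457,-.2215,.0505])
def tpose(): 
    o=manip.get_obs(); return o['tool_pos'],quat(o['orientation']).as_matrix(),o
def frame(tiltdeg,yaxis):  # tool y = yaxis, z down tilted forward toward -x_tool
    y=yaxis/np.linalg.norm(yaxis); z0=np.array([0,0,-1.]); x0=np.cross(y,z0)
    t=np.radians(tiltdeg); z=np.cos(t)*z0-np.sin(t)*x0; x=np.cross(y,z); return np.c_[x,y,z]
def delta(p,Rm,tp,tR):
    return Rm.T@(tp-p)*1e3, np.degrees(R.from_matrix(Rm.T@tR).as_rotvec())
def go(grasp,tR,p=None,Rm=None):
    if p is None: p,Rm,o=tpose()
    tp=grasp-.054*tR[:,2]; return delta(p,Rm,tp,tR)
E
python3 - <<'E'
from h import *
tab=np.array([.4672,-.2004,.0565])
print(go(tab+[0,0,.06],frame(0,CY)), tpose()[1])
E
```

```text
(array([-507.8403, -499.0949,  133.243 ]), array([ -0.1196,  -0.0381, -19.3386])) [[-0.8983  0.4393 -0.0012]
 [ 0.4393  0.8983 -0.0018]
 [ 0.0003 -0.0022 -1.    ]]
```

>>> arm_command(targets=[{"az":-6.5,"jaw":1},{"az":-6.5,"jaw":1},{"az":-6.5,"jaw":1},{"jaw":1}])

```text
schema error: expected keys dx, dy, dz, ax, ay, az, jaw
```

Run:
```python
from h import *
tab=np.array([.4672,-.2004,.0565])
print(go(tab+[0,0,.06],frame(0,CY)))
```

```text
(array([-507.8403, -499.0949,  133.243 ]), array([ -0.1196,  -0.0381, -19.3386]))
```

>>> arm_command(targets=[{"dx":0,"dy":0,"dz":0,"ax":0,"ay":0,"az":-6.5,"jaw":1},{"dx":0,"dy":0,"dz":0,"ax":0,"ay":0,"az":-6.5,"jaw":1},{"dx":0,"dy":0,"dz":0,"ax":0,"ay":0,"az":-6.4,"jaw":1},{"dx":-17,"dy":-35,"dz":0,"ax":0,"ay":0,"az":0,"jaw":1},{"dx":-17,"dy":-35,"dz":0,"ax":0,"ay":0,"az":0,"jaw":1},{"dx":-17,"dy":-35,"dz":0,"ax":0,"ay":0,"az":0,"jaw":1},{"dx":-17,"dy":-35,"dz":0,"ax":0,"ay":0,"az":0,"jaw":1},{"dx":-17,"dy":-35,"dz":0,"ax":0,"ay":0,"az":0,"jaw":1},{"dx":-17,"dy":-35,"dz":0,"ax":0,"ay":0,"az":0,"jaw":1},{"dx":-17,"dy":-35,"dz":0,"ax":0,"ay":0,"az":0,"jaw":1}])

```text
time_s: 0.93
tool_pos: [0.3242, 0.2116, 0.2939]
orientation: [-0.006, 0.041, 0.999, -0.006]
contact_force: [1.6, -0.3, 0.6]
grip_width: 0.0852
```

Run:
```python
from h import *
tab=np.array([.4672,-.2004,.0565])
print(go(tab+[0,0,.06],frame(0,CY)))
```

```text
(array([-177.4595, -397.5116,  126.0966]), array([-0.6835, -0.6226,  2.0531]))
```

>>> arm_command(targets=[{"dx":-16,"dy":-36,"dz":10,"ax":0,"ay":0,"az":0.5,"jaw":1},{"dx":-16,"dy":-36,"dz":11,"ax":0,"ay":0,"az":0.5,"jaw":1},{"dx":-16,"dy":-36,"dz":11,"ax":0,"ay":0,"az":0,"jaw":1},{"dx":-16,"dy":-36,"dz":11,"ax":0,"ay":0,"az":0,"jaw":1},{"dx":-16,"dy":-36,"dz":11,"ax":0,"ay":0,"az":0,"jaw":1},{"dx":-16,"dy":-36,"dz":11,"ax":0,"ay":0,"az":0,"jaw":1},{"dx":-16,"dy":-36,"dz":11,"ax":0,"ay":0,"az":0,"jaw":1},{"dx":-16,"dy":-36,"dz":11,"ax":0,"ay":0,"az":0,"jaw":1},{"dx":-16,"dy":-36,"dz":11,"ax":0,"ay":0,"az":0,"jaw":1},{"dx":-16,"dy":-36,"dz":11,"ax":0,"ay":0,"az":0,"jaw":1}])

```text
time_s: 1.77
tool_pos: [0.4453, -0.1723, 0.1853]
orientation: [-0.003, 0.051, 0.999, -0.004]
contact_force: [0.4, 0.8, 0.8]
grip_width: 0.0853
```

Run:
```python
from h import *
tab=np.array([.4672,-.2004,.0565])
print(go(tab+[0,0,.06],frame(0,CY)))
i,d=cam('wrist'); cv2.imwrite('pics/w1.png',i)
L=load('wrist'); print(proj(L,tab),proj(L,HINGE))
```

```text
(array([-24.6686, -25.6037,  14.9329]), array([-0.469 , -0.2631,  0.9287]))
[285.0501 254.6161] [290.1353 440.4142]
```

View pics/w1.png

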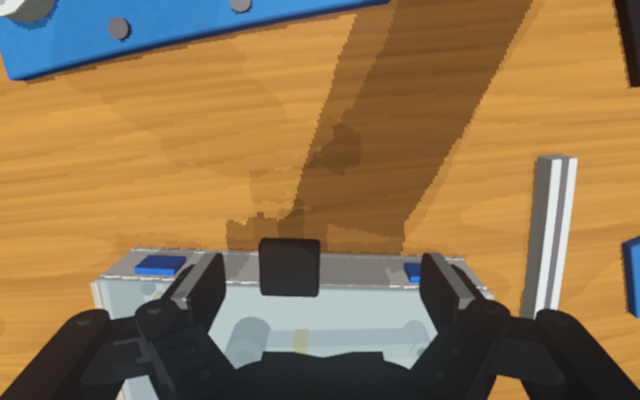

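The wrist view shows the black tab at about (260..320, 238..296). I'll refine its pose from these corners.

Run:
```python
from h import *
L=load('wrist')
c=[px_z(L,u,v,.0625) for u,v in [(260.5,238.5),(320,239.5),(319,296),(260,294)]]
for p in c: print(p)
m=sum(c)/4; print(m, 'grasp', m-.006*CX)
print([np.linalg.norm(c[k]-c[k-1]) for k in range(4)])
for u,v in [(290,265)]: print(px_d(L,u,v))
```

```text
[ 0.4519 -0.2133  0.0625]
[ 0.4561 -0.1761  0.0625]
[ 0.4966 -0.1809  0.0625]
[ 0.4915 -0.2199  0.0625]
[ 0.474  -0.1975  0.0625] grasp [ 0.4681 -0.1968  0.0625]
[np.float64(0.040186829915067904), np.float64(0.03745891990738264), np.float64(0.040776339523632556), np.float64(0.03933949585924664)]
[ 0.4724 -0.1973  0.0617]
```

>>> arm_command(targets=[{"dx":-12,"dy":-12,"dz":15,"ax":0,"ay":0,"az":0.5,"jaw":1},{"dx":-12,"dy":-12,"dz":20,"ax":0,"ay":0,"az":0.4,"jaw":1},{"dx":0,"dy":0,"dz":0,"ax":0,"ay":0,"az":0,"jaw":1}])

```text
time_s: 2.07
tool_pos: [0.4668, -0.2101, 0.1432]
orientation: [-0.005, 0.065, 0.998, -0.006]
contact_force: [-0.2, 0.6, -0.1]
grip_width: 0.0857
```

```bash
sed -i 's/HINGE=.*/HINGE=np.array([.6450,-.2195,.0505])/' h.py
python3 - <<'E'
from h import *
tab=np.array([.4665,-.1985,.0565])
print(go(tab,frame(0,CY)))
E
```

```text
(array([ 1.5054, 11.8907, 32.5544]), array([-0.6912, -0.5464, -0.7661]))
```

>>> arm_command(targets=[{"dx":1,"dy":6,"dz":12,"ax":-0.4,"ay":-0.3,"az":-0.4,"jaw":1},{"dx":0,"dy":4,"dz":10,"ax":0,"ay":0,"az":0,"jaw":1},{"dx":0,"dy":1,"dz":8,"ax":0,"ay":0,"az":0,"jaw":1},{"dx":0,"dy":0,"dz":0,"ax":0,"ay":0,"az":0,"jaw":1}])

```text
time_s: 2.4
tool_pos: [0.4652, -0.1972, 0.1107]
orientation: [-0.005, 0.062, 0.998, -0.001]
contact_force: [-0.4, -0.1, 0.2]
grip_width: 0.0854
```

Run:
```python
from h import *
tab=np.array([.4665,-.1985,.0565])
print(go(tab,frame(0,CY)))
```

```text
(array([-1.4249, -1.0904,  0.1919]), array([-0.1364, -0.5313, -0.3981]))
```

>>> arm_command(targets=[{"dx":0,"dy":0,"dz":0,"ax":0,"ay":0,"az":0,"jaw":0.3},{"dx":0,"dy":0,"dz":0,"ax":0,"ay":0,"az":0,"jaw":0.3},{"dx":0,"dy":0,"dz":0,"ax":0,"ay":0,"az":0,"jaw":0.3},{"dx":0,"dy":0,"dz":0,"ax":0,"ay":0,"az":0,"jaw":0.3},{"dx":0,"dy":0,"dz":0,"ax":0,"ay":0,"az":0,"jaw":0.3},{"dx":0,"dy":0,"dz":0,"ax":0,"ay":0,"az":0,"jaw":0.3}])

```text
time_s: 2.9
tool_pos: [0.4653, -0.1967, 0.114]
orientation: [-0.004, 0.061, 0.998, -0.003]
contact_force: [-0.2, -0.0, -0.8]
grip_width: 0.0393
```

Run:
```python
from h import *
tab=np.array([.4665,-.1985,.0565])
print(go(tab,frame(0,CY)))
i,d=cam('wrist'); cv2.imwrite('pics/w2.png',i)
```

```text
(array([-1.4385, -1.5932,  3.4876]), array([-0.3911, -0.4363, -0.2827]))
```

View pics/w2.png

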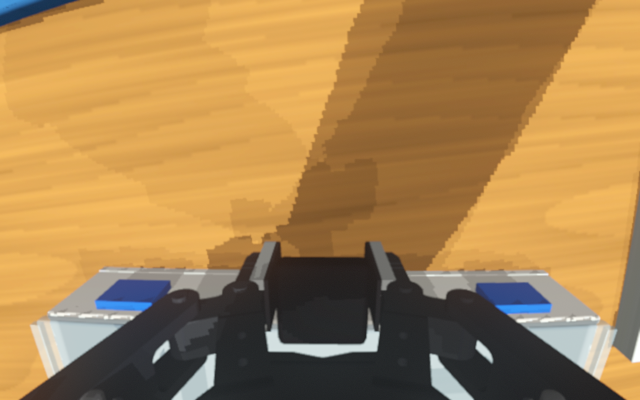

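```bash
cat > arc.py <<'E'
from h import *
import sys
# usage: arc.py Rm th_list tilt_list
def st():
    p,Rm,o=tpose(); g=p+.054*Rm[:,2]; r=g-HINGE; x=-(r@CX); z=r[2]
    tilt=np.degrees(np.arctan2(Rm[:,2]@CX,-Rm[2,2]))
    return p,Rm,g,np.hypot(x,z),np.arctan2(z,x),tilt,r@CY,o
if __name__=='__main__':
    p,Rm,g,r,th,tilt,oy,o=st(); print('r',r,'th',th,'tilt',tilt,'off_y',oy,'jaw',o['grip_width'],'F',o['contact_force'],'t',o['time_s']);print(o['joints'])
    rr=float(sys.argv[1]); tht=float(sys.argv[2]); tt=float(sys.argv[3]); n=int(sys.argv[4]); oy=0.002
    for k in range(1,n+1):
        a=th+(tht-th)*k/n; t=tilt+(tt-tilt)*k/n
        G=HINGE+rr*(-np.cos(a)*CX+np.array([0,0,np.sin(a)]))+oy*CY
        tR=frame(t,CY); d,w=go(G,tR,p,Rm); print(np.round(d,1),np.round(w,1)); p=G-.054*tR[:,2]; Rm=tR
E
python3 arc.py .180 0.7 12 9
```

```text
r 0.18177642738204788 th 0.05204020548006854 tilt -0.4371921702933565 off_y 0.0012042140392409771 jaw 0.03883395599279172 F [-0.2055 -0.8322 -1.8018] t 2.95
[-0.5283  0.0475 -0.2819  1.2457 -0.0093 -0.4061]
[ -1.5   0.3 -12.8] [-0.4 -1.4 -0.3]
[ -1.    0.  -12.7] [ 0.  -1.4  0. ]
[ -2.2  -0.  -12.5] [ 0.  -1.4  0. ]
[ -3.4   0.  -12.1] [-0.  -1.4 -0. ]
[ -4.5   0.  -11.6] [ 0.  -1.4  0. ]
[ -5.6  -0.  -11. ] [ 0.  -1.4 -0. ]
[ -6.6  -0.  -10.2] [-0.  -1.4 -0. ]
[-7.6  0.  -9.4] [ 0.  -1.4 -0. ]
[-8.4  0.  -8.5] [ 0.  -1.4  0. ]
```

>>> arm_command(targets=[{"dx":-0.5,"dy":0,"dz":-13,"ax":0,"ay":-1.4,"az":0,"jaw":0.3},{"dx":-1,"dy":0,"dz":-13,"ax":0,"ay":-1.4,"az":0,"jaw":0.3},{"dx":-2.2,"dy":0,"dz":-12.5,"ax":0,"ay":-1.4,"az":0,"jaw":0.3},{"dx":-3.4,"dy":0,"dz":-12,"ax":0,"ay":-1.4,"az":0,"jaw":0.3},{"dx":-4.5,"dy":0,"dz":-11.6,"ax":0,"ay":-1.4,"az":0,"jaw":0.3},{"dx":-5.6,"dy":0,"dz":-11,"ax":0,"ay":-1.4,"az":0,"jaw":0.3}])

```text
time_s: 3.45
tool_pos: [0.4778, -0.1983, 0.1873]
orientation: [0.07, 0.061, 0.996, -0.008]
contact_force: [3.7, -1.9, -6.7]
grip_width: 0.0386
```

```bash
python3 arc.py .181 1.0 18 8
```

```text
r 0.18122399235541076 th 0.47812323556262293 tilt 8.114029696359399 off_y 0.001038779166543869 jaw 0.03855642699410568 F [ 3.7091 -1.8615 -6.6536] t 3.45
[-0.5477 -0.0908 -0.2759  1.2537  0.0519 -0.4213]
[-6.2  0.5 -9.2] [-0.4 -1.2 -0.3]
[-6.8 -0.  -8.7] [-0.  -1.2  0. ]
[-7.5 -0.  -8. ] [ 0.  -1.2 -0. ]
[-8.2  0.  -7.2] [-0.  -1.2  0. ]
[-8.8 -0.  -6.4] [ 0.  -1.2  0. ]
[-9.3 -0.  -5.5] [-0.  -1.2  0. ]
[-9.7 -0.  -4.6] [-0.  -1.2 -0. ]
[-10.1  -0.   -3.6] [ 0.  -1.2 -0. ]
```

>>> arm_command(targets=[{"dx":-6.2,"dy":0,"dz":-9.2,"ax":0,"ay":-1.2,"az":0,"jaw":0.3},{"dx":-6.8,"dy":0,"dz":-8.7,"ax":0,"ay":-1.2,"az":0,"jaw":0.3},{"dx":-7.5,"dy":0,"dz":-8,"ax":0,"ay":-1.2,"az":0,"jaw":0.3},{"dx":-8.2,"dy":0,"dz":-7.2,"ax":0,"ay":-1.2,"az":0,"jaw":0.3},{"dx":-8.8,"dy":0,"dz":-6.4,"ax":0,"ay":-1.2,"az":0,"jaw":0.3},{"dx":-9.3,"dy":0,"dz":-5.5,"ax":0,"ay":-1.2,"az":0,"jaw":0.3}])

```text
time_s: 3.95
tool_pos: [0.5168, -0.2032, 0.2447]
orientation: [0.138, 0.061, 0.989, -0.013]
contact_force: [3.0, -2.4, -9.9]
grip_width: 0.0384
```

```bash
python3 arc.py .181 1.4 26 8
python3 - <<'E'
from h import *
i,d=cam('side'); cv2.imwrite('pics/s2.png',i[120:360,240:560])
E
```

```text
r 0.18257045369848027 th 0.8930898182243899 tilt 15.879247700668223 off_y 0.0006737155035711796 jaw 0.03841047004333107 F [ 2.9536 -2.4197 -9.8895] t 3.95
[-0.5412 -0.1212 -0.2087  1.2257  0.1039 -0.4045]
[-10.1   0.8  -2.7] [-0.6 -1.3 -0.3]
[-9.8  0.  -3.2] [-0.  -1.3  0. ]
[-10.1  -0.   -2.2] [ 0.  -1.3 -0. ]
[-10.2  -0.   -1.3] [-0.  -1.3  0. ]
[-10.3  -0.   -0.3] [ 0.  -1.3  0. ]
[-10.3   0.    0.7] [-0.  -1.3 -0. ]
[-10.2  -0.    1.7] [ 0.  -1.3  0. ]
[-10.    0.    2.6] [ 0.  -1.3 -0. ]
```

View pics/s2.png

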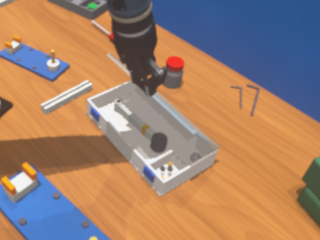

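>>> arm_command(targets=[{"dx":-10,"dy":0,"dz":-2.2,"ax":0,"ay":-1.3,"az":0,"jaw":0.3},{"dx":-10,"dy":0,"dz":-2.6,"ax":0,"ay":-1.3,"az":0,"jaw":0.3},{"dx":-10,"dy":0,"dz":-2,"ax":0,"ay":-1.3,"az":0,"jaw":0.3},{"dx":-10.2,"dy":0,"dz":-1,"ax":0,"ay":-1.3,"az":0,"jaw":0.3},{"dx":-10.2,"dy":0,"dz":0,"ax":0,"ay":-1.3,"az":0,"jaw":0.3},{"dx":-10.2,"dy":0,"dz":1,"ax":0,"ay":-1.3,"az":0,"jaw":0.3}])

```text
time_s: 4.5
tool_pos: [0.5728, -0.2102, 0.2759]
orientation: [0.206, 0.061, 0.976, -0.017]
contact_force: [-2.9, -2.7, -1.9]
grip_width: 0.0382
```

```bash
python3 arc.py .181 1.78 32 9
```

```text
r 0.18319694067865103 th 1.2893034542627209 tilt 23.89179652908662 off_y 0.00010587132471057484 jaw 0.0382245071304773 F [-2.8552 -2.6564 -1.889 ] t 4.5
[-0.5212 -0.098  -0.1581  1.1195  0.1487 -0.3673]
[-8.6  1.3  3.8] [-0.7 -0.9 -0.3]
[-8.8  0.   2.3] [-0.  -0.9 -0. ]
[-8.6 -0.   3. ] [ 0.  -0.9  0. ]
[-8.3  0.   3.6] [-0.  -0.9 -0. ]
[-8.1 -0.   4.2] [ 0.  -0.9  0. ]
[-7.7  0.   4.9] [ 0.  -0.9  0. ]
[-7.4  0.   5.4] [-0.  -0.9 -0. ]
[-7. -0.  6.] [-0.  -0.9  0. ]
[-6.5 -0.   6.5] [ 0.  -0.9  0. ]
```

>>> arm_command(targets=[{"dx":-8.7,"dy":0,"dz":3,"ax":0,"ay":-0.9,"az":0,"jaw":0.3},{"dx":-8.8,"dy":0,"dz":2.3,"ax":0,"ay":-0.9,"az":0,"jaw":0.3},{"dx":-8.6,"dy":0,"dz":3,"ax":0,"ay":-0.9,"az":0,"jaw":0.3},{"dx":-8.3,"dy":0,"dz":3.6,"ax":0,"ay":-0.9,"az":0,"jaw":0.3},{"dx":-8.1,"dy":0,"dz":4.2,"ax":0,"ay":-0.9,"az":0,"jaw":0.3},{"dx":-7.7,"dy":0,"dz":4.9,"ax":0,"ay":-0.9,"az":0,"jaw":0.3},{"dx":-7.4,"dy":0,"dz":5.4,"ax":0,"ay":-0.9,"az":0,"jaw":0.3},{"dx":-7,"dy":0,"dz":6,"ax":0,"ay":-0.9,"az":0,"jaw":0.3}])

```text
time_s: 5.17
tool_pos: [0.6546, -0.2207, 0.2814]
orientation: [0.277, 0.059, 0.959, -0.022]
contact_force: [-1.9, -1.6, -0.8]
grip_width: 0.0369
```

```bash
python3 arc.py .181 1.78 32 3;  python3 - <<'E'
from h import *
i,d=cam('side'); cv2.imwrite('pics/s3.png',cv2.resize(i[100:320,280:500],None,fx=2.5,fy=2.5))
E
```

```text
r 0.18926272751952664 th 1.7760069269877796 tilt 32.30790028701354 off_y -0.0007894298533788775 jaw 0.03690821791540512 F [-1.8955 -1.6445 -0.7604] t 5.1667
[-0.4861 -0.0059 -0.1068  0.9329  0.1815 -0.3124]
[5.5 2.1 6.1] [-0.7  0.1 -0.1]
[-0.3  0.   0.2] [-0.   0.1 -0. ]
[-0.3 -0.   0.2] [0.  0.1 0. ]
```

View pics/s3.png

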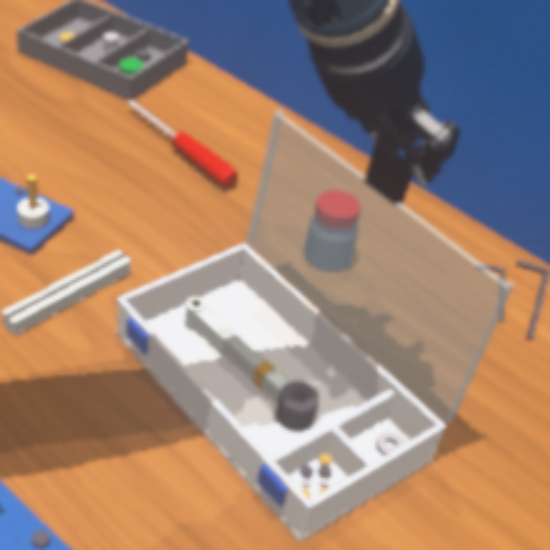

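>>> arm_command(targets=[{"dx":0,"dy":0,"dz":0,"ax":0,"ay":0,"az":0,"jaw":1},{"dx":0,"dy":0,"dz":0,"ax":0,"ay":0,"az":0,"jaw":1},{"dx":0,"dy":0,"dz":0,"ax":0,"ay":0,"az":0,"jaw":1},{"dx":0,"dy":0,"dz":0,"ax":0,"ay":0,"az":0,"jaw":1},{"dx":0,"dy":0,"dz":0,"ax":0,"ay":0,"az":0,"jaw":1},{"dx":0,"dy":0,"dz":-10,"ax":0,"ay":0,"az":0,"jaw":1},{"dx":0,"dy":0,"dz":-15,"ax":0,"ay":0,"az":0,"jaw":1},{"dx":0,"dy":0,"dz":-25,"ax":0,"ay":0,"az":0,"jaw":1},{"dx":0,"dy":0,"dz":-25,"ax":0,"ay":0,"az":0,"jaw":1},{"dx":0,"dy":0,"dz":0,"ax":0,"ay":0,"az":0,"jaw":1}])

```text
time_s: 6.05
tool_pos: [0.6166, -0.2117, 0.3527]
orientation: [0.284, 0.055, 0.957, -0.019]
contact_force: [1.0, -0.6, 2.0]
grip_width: 0.0857
```

Run:
```python
from h import *
i,d=cam('side'); cv2.imwrite('pics/s4.png',cv2.resize(i[100:320,280:500],None,fx=2.5,fy=2.5))
i,d=cam('top'); cv2.imwrite('pics/t4.png',cv2.resize(i[110:240,320:480],None,fx=4,fy=4))
print(manip.get_obs()['joints'])
```

```text
[-0.5105 -0.1073 -0.074   1.0661  0.2072 -0.337 ]
```

View pics/s4.png

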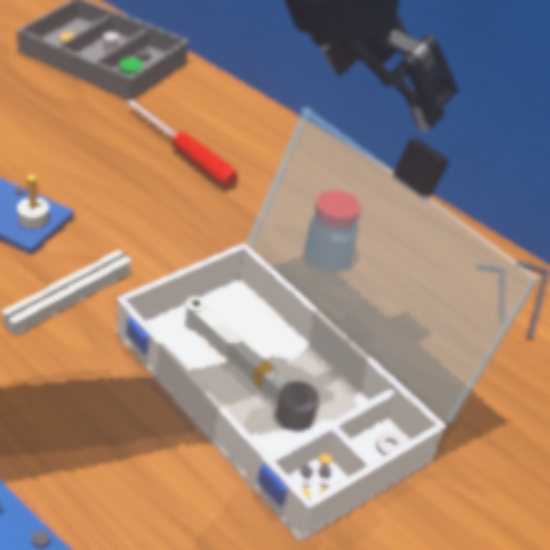

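View pics/t4.png

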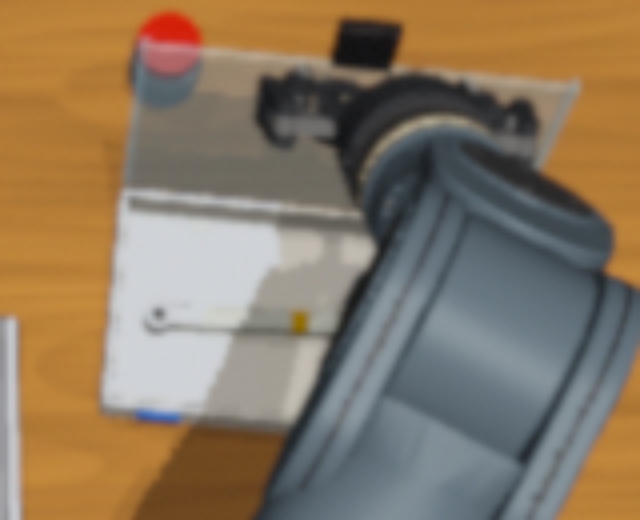

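```bash
cat > tgt.py <<'E'
from h import *
import sys
# gx gy gz yaw_of_tool_y(deg) tilt
g=np.array(list(map(float,sys.argv[1:4]))); a=np.radians(float(sys.argv[4]))
tR=frame(0,np.array([np.cos(a),np.sin(a),0])); p,Rm,o=tpose()
d,w=go(g,tR,p,Rm); tp=g-.054*tR[:,2]
print('d',d,'w',w,'dworld',(tp-p)*1e3,'F',o['contact_force'],'jaw',o['grip_width'],'t',o['time_s'],'j',o['joints'])
E
python3 tgt.py .545 -.205 .20 83.3
```

```text
d [111.5736  -1.6343  39.9353] w [-0.1522 32.8203  0.0413] dworld [-71.846    6.5417 -94.0294] F [ 0.4838 -0.5723 -0.6234] jaw 0.08545536108652495 t 6.15 j [-0.5105 -0.1073 -0.074   1.0661  0.2072 -0.337 ]
```

>>> arm_command(targets=[{"dx":18,"dy":0,"dz":4,"ax":0,"ay":5.5,"az":0,"jaw":1},{"dx":18,"dy":0,"dz":6,"ax":0,"ay":5.5,"az":0,"jaw":1},{"dx":17,"dy":0,"dz":10,"ax":0,"ay":5.5,"az":0,"jaw":1},{"dx":16,"dy":0,"dz":12,"ax":0,"ay":5.5,"az":0,"jaw":1},{"dx":15,"dy":0,"dz":13,"ax":0,"ay":5.5,"az":0,"jaw":1},{"dx":13,"dy":0,"dz":14,"ax":0,"ay":5.5,"az":0,"jaw":1},{"dx":0,"dy":0,"dz":0,"ax":0,"ay":0,"az":6.5,"jaw":1},{"dx":0,"dy":0,"dz":0,"ax":0,"ay":0,"az":6.5,"jaw":1},{"dx":0,"dy":0,"dz":0,"ax":0,"ay":0,"az":6.5,"jaw":1},{"dx":0,"dy":0,"dz":0,"ax":0,"ay":0,"az":6.5,"jaw":1}])

```text
time_s: 6.98
tool_pos: [0.5366, -0.2002, 0.2394]
orientation: [-0.026, 0.289, 0.957, -0.002]
contact_force: [-0.5, 0.6, 0.2]
grip_width: 0.0855
```

>>> arm_command(targets=[{"dx":0,"dy":0,"dz":0,"ax":0,"ay":0,"az":6.5,"jaw":1},{"dx":0,"dy":0,"dz":0,"ax":0,"ay":0,"az":6.5,"jaw":1},{"dx":0,"dy":0,"dz":0,"ax":0,"ay":0,"az":6.5,"jaw":1},{"dx":0,"dy":0,"dz":0,"ax":0,"ay":0,"az":6.5,"jaw":1},{"dx":0,"dy":0,"dz":0,"ax":0,"ay":0,"az":6.5,"jaw":1},{"dx":0,"dy":0,"dz":0,"ax":0,"ay":0,"az":6.5,"jaw":1},{"dx":0,"dy":0,"dz":0,"ax":0,"ay":0,"az":6.5,"jaw":1},{"dx":0,"dy":0,"dz":0,"ax":0,"ay":0,"az":6.5,"jaw":1},{"dx":0,"dy":0,"dz":0,"ax":0,"ay":0,"az":6.5,"jaw":1},{"dx":0,"dy":0,"dz":0,"ax":0,"ay":0,"az":0,"jaw":1}])

```text
time_s: 7.82
tool_pos: [0.534, -0.1968, 0.2174]
orientation: [-0.036, 0.738, 0.674, -0.02]
contact_force: [-0.7, 0.2, -0.5]
grip_width: 0.0851
```

```bash
python3 tgt.py .565 -.205 .16 -3.2
python3 - <<'E'
from h import *
i,d=cam('wrist'); cv2.imwrite('pics/w5.png',i)
i,d=cam('side'); cv2.imwrite('pics/s5.png',cv2.resize(i[100:320,280:500],None,fx=2.5,fy=2.5))
E
```

```text
d [-5.3991 31.745   0.8062] w [-4.5717 -1.1801 -1.9909] dworld [30.9601 -8.1935 -3.4479] F [-0.6912  0.1887 -0.4969] jaw 0.08512059384509156 t 7.8167 j [-0.466   0.2367  0.1345  1.5502 -0.0115  1.1959]
```

View pics/w5.png

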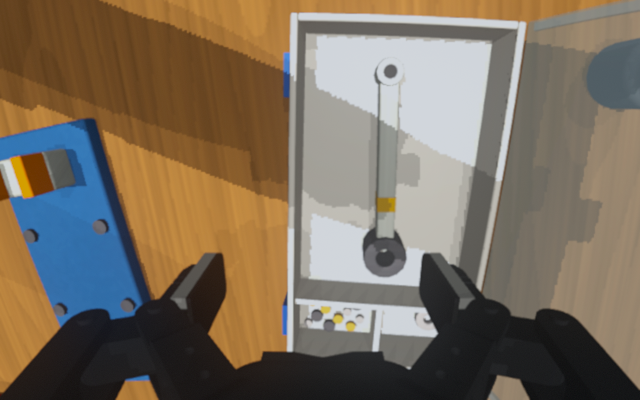

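View pics/s5.png

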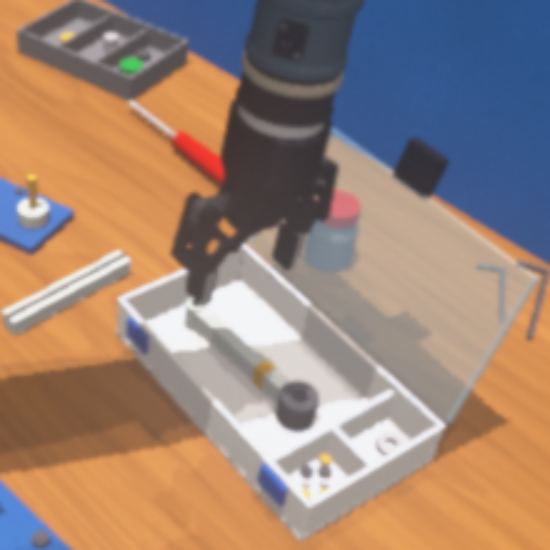

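In the wrist view the band is at (387,204), the hub bore at (384.5,257) and the end boss at (390,71).

Run:
```python
from h import *
L=load('wrist')
b=px_z(L,387,204.5,.033);h=px_z(L,384.5,257.5,.037);e=px_z(L,390,71.5,.035)
print(b,h,e,np.linalg.norm(h-e),np.linalg.norm(h-b),np.degrees(np.arctan2(*(e-h)[[1,0]])))
for q in[(387,204),(372,246),(384,71),(340,250)]: print(px_d(L,*q))
```

```text
[ 0.5693 -0.2047  0.033 ] [ 0.5653 -0.2486  0.037 ] [ 0.5755 -0.1052  0.035 ] 0.14369483195492994 0.0441821382930616 85.93631468704082
[ 0.5693 -0.2042  0.0333]
[ 0.5556 -0.2379  0.0369]
[ 0.5713 -0.1045  0.0345]
[ 0.5275 -0.2539  0.0056]
```

>>> arm_command(targets=[{"dx":-3,"dy":16,"dz":0,"ax":-2.3,"ay":-0.6,"az":-1.2,"jaw":1},{"dx":-3,"dy":16,"dz":0,"ax":-2.3,"ay":-0.6,"az":-1.2,"jaw":1},{"dx":0,"dy":0,"dz":20,"ax":0,"ay":0,"az":0,"jaw":1},{"dx":0,"dy":0,"dz":20,"ax":0,"ay":0,"az":0,"jaw":1},{"dx":0,"dy":0,"dz":20,"ax":0,"ay":0,"az":0,"jaw":1},{"dx":0,"dy":0,"dz":0,"ax":0,"ay":0,"az":0,"jaw":1}])

```text
time_s: 8.42
tool_pos: [0.568, -0.2055, 0.1525]
orientation: [0.002, 0.716, 0.699, 0.002]
contact_force: [-0.2, -0.3, -1.2]
grip_width: 0.0854
```

```bash
python3 tgt.py .568 -.205 .031 -3.8
python3 - <<'E'
from h import *
i,d=cam('wrist'); cv2.imwrite('pics/w6.png',i)
E
```

```text
d [ 0.6045 -0.3687 67.5025] w [0.3223 0.047  2.4209] dworld [  0.0228   0.5407 -67.5041] F [-0.2014 -0.2579 -1.2134] jaw 0.08541453750929703 t 8.4167 j [-0.4588  0.2657  0.0418  1.3414  0.0015  1.1361]
```

View pics/w6.png

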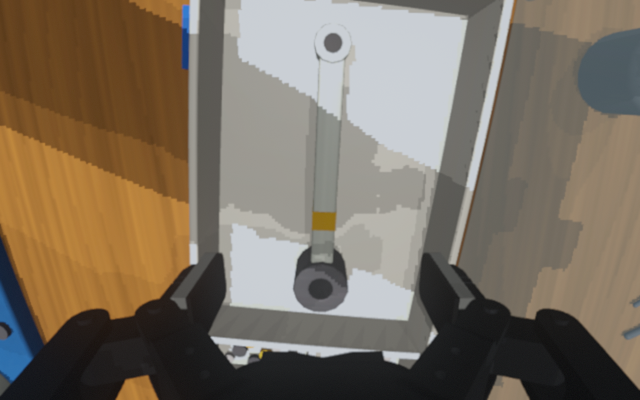

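>>> arm_command(targets=[{"dx":0,"dy":0,"dz":18,"ax":0,"ay":0,"az":2.4,"jaw":1},{"dx":0,"dy":0,"dz":18,"ax":0,"ay":0,"az":0,"jaw":1},{"dx":0,"dy":0,"dz":14,"ax":0,"ay":0,"az":0,"jaw":1},{"dx":0,"dy":0,"dz":10,"ax":0,"ay":0,"az":0,"jaw":1},{"dx":0,"dy":0,"dz":0,"ax":0,"ay":0,"az":0,"jaw":1}])

```text
time_s: 8.88
tool_pos: [0.573, -0.2077, 0.0999]
orientation: [0.008, 0.728, 0.685, 0.004]
contact_force: [-0.9, -0.1, 0.5]
grip_width: 0.0856
```

```bash
python3 tgt.py .568 -.205 .031 -3.8
```

```text
d [ 2.4923 -5.395  14.8171] w [1.0066 0.32   0.2811] dworld [ -4.9765   2.7192 -14.9233] F [-0.9193 -0.0964  0.518 ] jaw 0.08562438087489595 t 8.8833 j [-0.4584  0.2988 -0.0251  1.2286  0.0016  1.1738]
```

>>> arm_command(targets=[{"dx":1.5,"dy":-3.5,"dz":8,"ax":0.8,"ay":0.3,"az":0,"jaw":1},{"dx":1,"dy":-2,"dz":6,"ax":0.2,"ay":0,"az":0,"jaw":1},{"dx":0,"dy":0,"dz":1,"ax":0,"ay":0,"az":0,"jaw":1}])

```text
time_s: 9.13
tool_pos: [0.5692, -0.2056, 0.0873]
orientation: [0.002, 0.728, 0.686, 0.0]
contact_force: [0.4, 0.2, -0.0]
grip_width: 0.0852
```

```bash
python3 tgt.py .568 -.205 .031 -3.8
```

```text
d [ 0.56   -1.2017  2.3191] w [0.1738 0.0988 0.3569] dworld [-1.1591  0.6267 -2.3237] F [ 0.4092  0.242  -0.0055] jaw 0.08521589896196728 t 9.1333 j [-0.4573  0.3106 -0.0364  1.2204 -0.0004  1.1736]
```

>>> arm_command(targets=[{"dx":0.5,"dy":-1,"dz":4,"ax":0,"ay":0,"az":0,"jaw":1},{"dx":0,"dy":0,"dz":1,"ax":0,"ay":0,"az":0,"jaw":1},{"dx":0,"dy":0,"dz":0,"ax":0,"ay":0,"az":0,"jaw":0.05},{"dx":0,"dy":0,"dz":0,"ax":0,"ay":0,"az":0,"jaw":0.05},{"dx":0,"dy":0,"dz":0,"ax":0,"ay":0,"az":0,"jaw":0.05},{"dx":0,"dy":0,"dz":0,"ax":0,"ay":0,"az":0,"jaw":0.05},{"dx":0,"dy":0,"dz":0,"ax":0,"ay":0,"az":0,"jaw":0.05},{"dx":0,"dy":0,"dz":0,"ax":0,"ay":0,"az":0,"jaw":0.05},{"dx":0,"dy":0,"dz":0,"ax":0,"ay":0,"az":0,"jaw":0.05},{"dx":0,"dy":0,"dz":0,"ax":0,"ay":0,"az":0,"jaw":0.05}])

```text
time_s: 9.97
tool_pos: [0.5695, -0.2057, 0.0847]
orientation: [0.004, 0.728, 0.686, 0.001]
contact_force: [0.5, 0.1, -0.6]
grip_width: 0.0128
```

```bash
python3 tgt.py .568 -.205 .031 -3.8
python3 - <<'E'
from h import *
i,d=cam('wrist'); cv2.imwrite('pics/w7.png',i)
E
```

```text
d [ 0.5972 -1.5641 -0.3027] w [0.402  0.2022 0.3803] dworld [-1.5277  0.6906  0.2896] F [ 0.468   0.0702 -0.6215] jaw 0.012792853446423206 t 9.9667 j [-0.4571  0.3097 -0.0429  1.2103 -0.0006  1.1734]
```

View pics/w7.png

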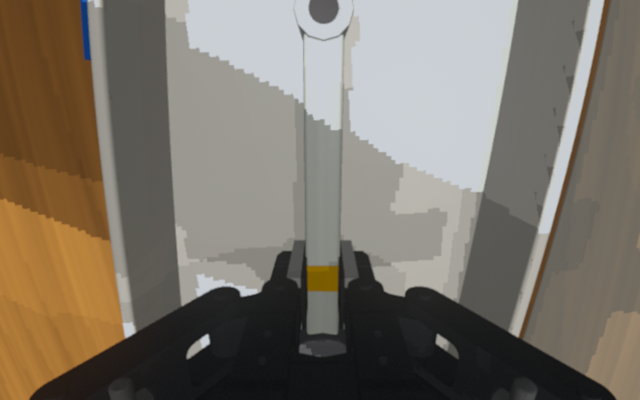

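Gripped at 12.8 mm, with the band at (322,278) between the pads. I'll check the grasp offset and then lift.

Run:
```python
from h import *
L=load('wrist'); p,Rm,o=tpose(); g=p+.054*Rm[:,2]
b=px_z(L,322,278,.033); print(b,g,(b-g)*1e3, Rm.T@(b-p)*1e3); print(px_d(L,322,278))
e=px_z(L,324,8,.035); print(e, Rm.T@(e-p)*1e3)
```

```text
[ 0.569  -0.2047  0.033 ] [ 0.5699 -0.2059  0.0307] [-0.8796  1.2066  2.2819] [ 1.1437 -0.934  51.7073]
[ 0.569  -0.2044  0.0335]
[ 0.5755 -0.1052  0.035 ] [100.8768  -0.3456  49.3501]
```

>>> arm_command(targets=[{"dx":0,"dy":0,"dz":-5,"ax":0,"ay":0,"az":0,"jaw":0.05},{"dx":0,"dy":0,"dz":-8,"ax":0,"ay":0,"az":0,"jaw":0.05},{"dx":0,"dy":0,"dz":-12,"ax":0,"ay":0,"az":0,"jaw":0.05},{"dx":0,"dy":0,"dz":-15,"ax":0,"ay":0,"az":0,"jaw":0.05},{"dx":0,"dy":0,"dz":-15,"ax":0,"ay":0,"az":0,"jaw":0.05},{"dx":0,"dy":0,"dz":-15,"ax":0,"ay":0,"az":0,"jaw":0.05},{"dx":0,"dy":0,"dz":-15,"ax":0,"ay":0,"az":0,"jaw":0.05},{"dx":0,"dy":0,"dz":-15,"ax":0,"ay":0,"az":0,"jaw":0.05},{"dx":0,"dy":0,"dz":-15,"ax":0,"ay":0,"az":0,"jaw":0.05},{"dx":0,"dy":0,"dz":0,"ax":0,"ay":0,"az":0,"jaw":0.05}])

```text
time_s: 10.85
tool_pos: [0.5654, -0.2036, 0.2057]
orientation: [-0.001, 0.728, 0.686, -0.001]
contact_force: [1.3, 0.0, -1.2]
grip_width: 0.0129
```

```bash
python3 tgt.py .568 -.205 .19 -3.8
python3 - <<'E'
from h import *
i,d=cam('wrist'); cv2.imwrite('pics/w8.png',i)
i,d=cam('side'); cv2.imwrite('pics/s8.png',cv2.resize(i[100:320,280:500],None,fx=2.5,fy=2.5))
E
```

```text
d [ -1.2573   2.5472 -38.3518] w [-0.1679 -0.0337  0.3909] dworld [ 2.5786 -1.4361 38.3434] F [ 1.2675  0.0333 -1.1627] jaw 0.012934851393977516 t 10.85 j [-0.4569  0.2481  0.1269  1.4526 -0.0006  1.1734]
```

View pics/w8.png

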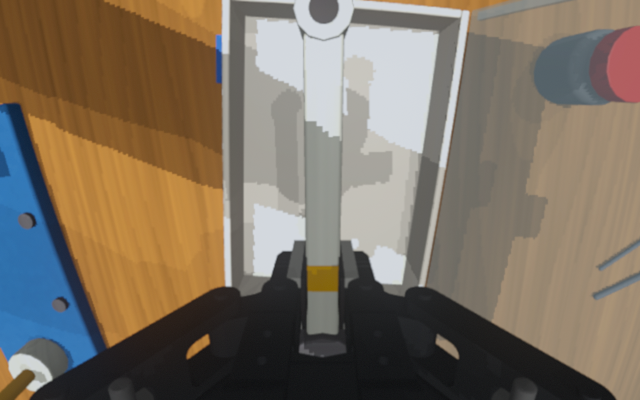

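View pics/s8.png

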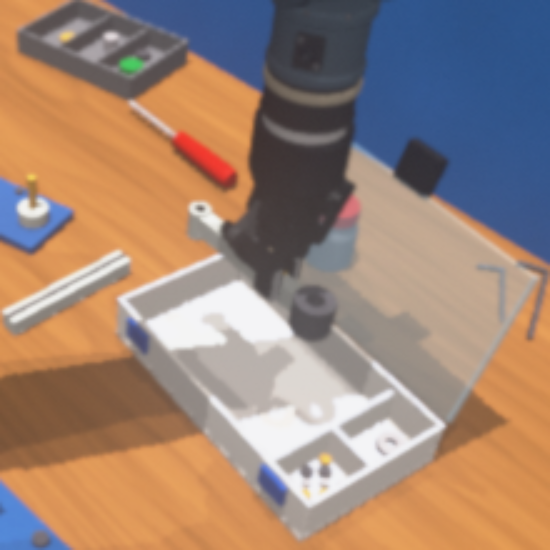

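>>> arm_command(targets=[{"dx":8,"dy":0,"dz":-6,"ax":0,"ay":0,"az":-2,"jaw":0.05},{"dx":16,"dy":-1,"dz":-6,"ax":0,"ay":0,"az":-2,"jaw":0.05},{"dx":24,"dy":-1,"dz":0,"ax":0,"ay":0,"az":-2,"jaw":0.05},{"dx":25,"dy":1,"dz":0,"ax":0,"ay":0,"az":-2,"jaw":0.05},{"dx":25,"dy":1,"dz":0,"ax":0,"ay":0,"az":-2,"jaw":0.05},{"dx":25,"dy":2,"dz":0,"ax":0,"ay":0,"az":-2,"jaw":0.05},{"dx":25,"dy":2,"dz":0,"ax":0,"ay":0,"az":-2,"jaw":0.05},{"dx":25,"dy":3,"dz":0,"ax":0,"ay":0,"az":-2,"jaw":0.05},{"dx":25,"dy":3,"dz":0,"ax":0,"ay":0,"az":-2,"jaw":0.05},{"dx":25,"dy":3,"dz":0,"ax":0,"ay":0,"az":-2,"jaw":0.05}])

```text
time_s: 11.78
tool_pos: [0.5406, 0.0362, 0.2081]
orientation: [-0.014, 0.585, 0.811, -0.003]
contact_force: [0.7, -0.2, -2.6]
grip_width: 0.0125
```

```bash
python3 tgt.py .531 .160 .15 16.1
```

```text
d [120.4655  29.9374   5.8155] w [-1.1995 -1.0615  2.2235] dworld [ -9.58   123.8265  -4.1491] F [ 0.6952 -0.206  -2.5888] jaw 0.012538330391348409 t 11.7833 j [-0.0615  0.1144 -0.0207  1.4619  0.0099  1.1894]
```

>>> arm_command(targets=[{"dx":24,"dy":4,"dz":0,"ax":0,"ay":0,"az":0,"jaw":0.05},{"dx":22,"dy":5,"dz":0,"ax":0,"ay":0,"az":0.5,"jaw":0.05},{"dx":20,"dy":5,"dz":0,"ax":0,"ay":0,"az":0.5,"jaw":0.05},{"dx":16,"dy":4,"dz":0,"ax":0,"ay":0,"az":0.3,"jaw":0.05},{"dx":10,"dy":2,"dz":0,"ax":0,"ay":0,"az":0,"jaw":0.05},{"dx":0,"dy":0,"dz":0,"ax":0,"ay":0,"az":0,"jaw":0.05},{"dx":0,"dy":0,"dz":0,"ax":0,"ay":0,"az":0,"jaw":0.05}])

```text
time_s: 12.37
tool_pos: [0.5194, 0.1479, 0.2055]
orientation: [-0.021, 0.583, 0.812, -0.005]
contact_force: [0.1, -0.6, -3.6]
grip_width: 0.0127
```

```bash
python3 tgt.py .531 .160 .15 16.1
```

```text
d [ 7.7095 14.8642  1.1753] w [-1.9376 -1.5559  2.5052] dworld [11.5745 12.0698 -1.4528] F [ 0.129  -0.553  -3.6253] jaw 0.012708030103300032 t 12.3667 j [ 0.1435  0.1203 -0.02    1.4683  0.0214  1.3892]
```

>>> arm_command(targets=[{"dx":4,"dy":8,"dz":0,"ax":-1,"ay":-0.8,"az":1.3,"jaw":0.05},{"dx":4,"dy":7,"dz":0,"ax":-1,"ay":-0.8,"az":1.2,"jaw":0.05},{"dx":0,"dy":0,"dz":0,"ax":0,"ay":0,"az":0,"jaw":0.05},{"dx":0,"dy":0,"dz":0,"ax":0,"ay":0,"az":0,"jaw":0.05}])

```text
time_s: 12.7
tool_pos: [0.5304, 0.1578, 0.204]
orientation: [0.001, 0.602, 0.799, -0.002]
contact_force: [-0.1, -1.3, -3.3]
grip_width: 0.0128
```

```bash
python3 tgt.py .531 .160 .1257 16.1
python3 - <<'E'
from h import *
i,d=cam('side'); cv2.imwrite('pics/s9.png',cv2.resize(i[90:230,180:380],None,fx=4,fy=4))
i,d=cam('top'); cv2.imwrite('pics/t9.png',cv2.resize(i[150:260,200:360],None,fx=5,fy=5))
i,d=cam('wrist'); cv2.imwrite('pics/w9.png',i)
E
```

```text
d [ 2.0001  1.2644 24.2807] w [-0.1295  0.2022 -0.087 ] dworld [  0.6345   2.1737 -24.2904] F [-0.0607 -1.2735 -3.3095] jaw 0.01283264609174063 t 12.7 j [ 0.1697  0.1241 -0.0181  1.4305 -0.0038  1.461 ]
```

View pics/s9.png

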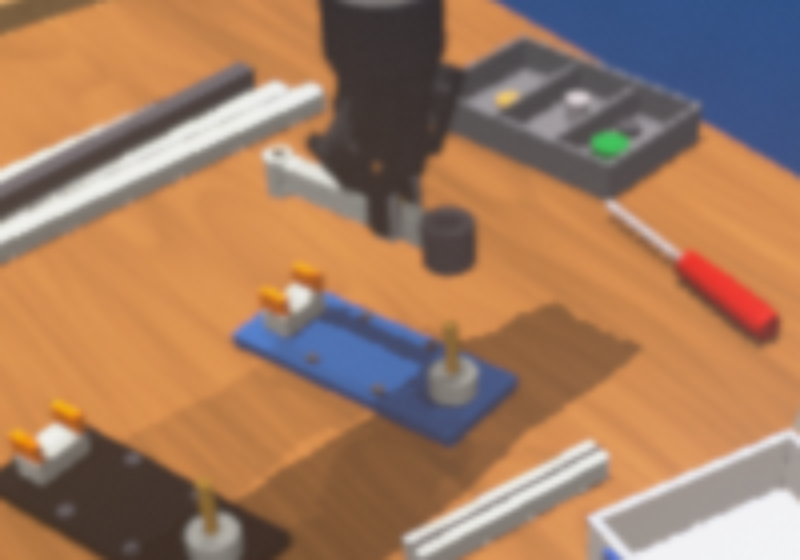

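View pics/t9.png

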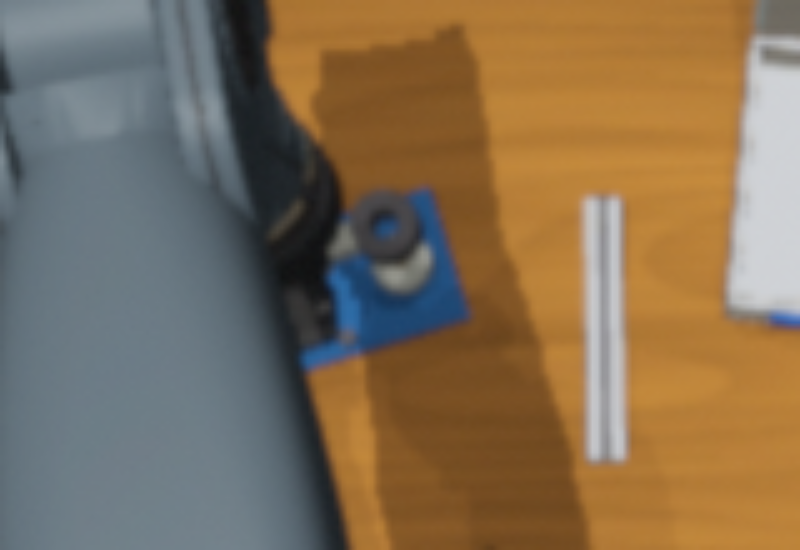

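View pics/w9.png

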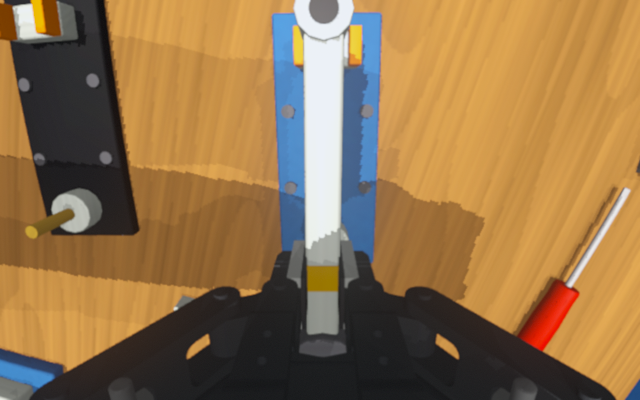

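Run:
```python
from h import *
L=load('top'); p,Rm,o=tpose()
print(px_z(L,276.8,194.8,p[2]-.0477), p+Rm@np.array([-.0441,-.0012,.0797]), px_d(L,281.5,194.8))
```

```text
[0.5381 0.112  0.1564] [0.5414 0.1148 0.1245] [0.5375 0.0999 0.1579]
```

>>> arm_command(targets=[{"dx":1,"dy":0.6,"dz":6,"ax":0,"ay":0,"az":0,"jaw":0.05},{"dx":1,"dy":0.6,"dz":8,"ax":0,"ay":0,"az":0,"jaw":0.05},{"dx":0,"dy":0,"dz":6,"ax":0,"ay":0,"az":0,"jaw":0.05},{"dx":0,"dy":0,"dz":3,"ax":0,"ay":0,"az":0,"jaw":0.05},{"dx":0,"dy":0,"dz":0,"ax":0,"ay":0,"az":0,"jaw":0.05},{"dx":0,"dy":0,"dz":0,"ax":0,"ay":0,"az":0,"jaw":0.05}])

```text
time_s: 13.35
tool_pos: [0.5305, 0.1581, 0.1774]
orientation: [-0.0, 0.603, 0.798, -0.003]
contact_force: [0.2, 0.9, -2.4]
grip_width: 0.0129
```

```bash
python3 tgt.py .531 .160 .1257 16.1
python3 - <<'E'
from h import *
i,d=cam('side'); cv2.imwrite('pics/s10.png',cv2.resize(i[100:210,210:370],None,fx=5,fy=5,interpolation=cv2.INTER_CUBIC))
i,d=cam('top'); cv2.imwrite('pics/t10.png',cv2.resize(i[170:240,240:320],None,fx=8,fy=8,interpolation=cv2.INTER_CUBIC))
i,d=cam('wrist'); cv2.imwrite('pics/w10.png',i)
E
```

```text
d [ 1.6777  0.9394 -2.3345] w [-0.297   0.1682 -0.2442] dworld [0.455  1.8804 2.3247] F [ 0.1823  0.9218 -2.4305] jaw 0.012851274918755156 t 13.35 j [ 0.17    0.1358 -0.0583  1.3815 -0.0035  1.4641]
```

View pics/s10.png

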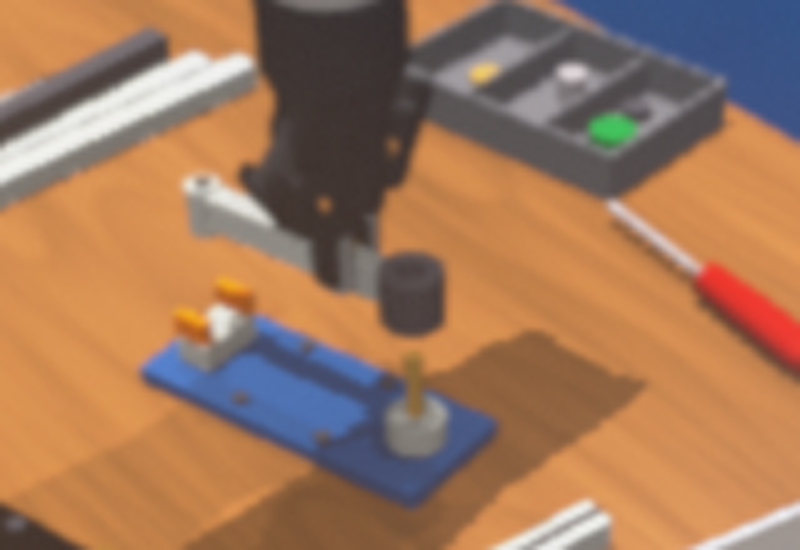

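View pics/t10.png

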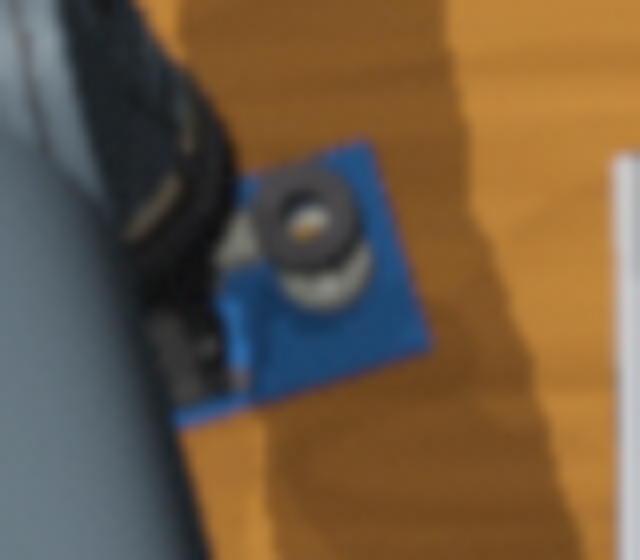

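View pics/w10.png

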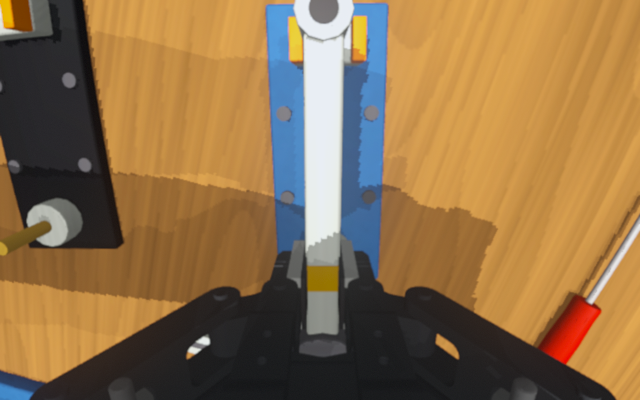

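Run:
```python
from h import *
L=load('top'); p,Rm,o=tpose()
print('top hub',px_z(L,277.9,196.9,p[2]-.0477),'FK', p+Rm@np.array([-.0441,-.0012,.0797]),'end FK',p+Rm@np.array([.1009,-.0004,.0797]))
W=load('wrist')
for P in [(.5423,.1173,.07),(.5038,.2569,.03)]: print(proj(W,P),proj(load('side'),P),proj(L,P))
c=[px_z(W,u,v,.046) for u,v in [(295.5,39),(359.5,39)]]; print(c)
for q in [(295.5,30),(360,30)]: print(px_d(W,*q))
# jig corners far end at z=.012
for q in [(267,5),(387,5)]: print(px_z(W,*q,.012))
S=load('side'); # pin top, hub bottom
f=lambda x,y:(210+(x+.5)/5-.5,100+(y+.5)/5-.5)
print('side pin',px_z(S,*f(412,357),.07),'hub bottom centre',px_z(S,*f(410,312),p[2]-.0797), 'hub top', px_z(S,*f(413,268),p[2]-.0477), 'end top',px_z(S,*f(204,183),p[2]-.0497))
```

```text
top hub [0.5375 0.1122 0.1304] FK [0.5416 0.1152 0.0985] end FK [0.5027 0.2549 0.0981]
[324.4794 293.9789] [292.0022 172.0551] [278.5847 199.261 ]
[326.8259  47.7328] [253.0566 165.2393] [230.921  216.5861]
[array([0.4861, 0.2544, 0.046 ]), array([0.5206, 0.2643, 0.046 ])]
[0.485  0.2588 0.0473]
[0.5196 0.2693 0.0441]
[0.4589 0.2741 0.012 ]
[0.5332 0.2953 0.012 ]
side pin [0.5451 0.121  0.07  ] hub bottom centre [0.5459 0.1225 0.0984] hub top [0.5445 0.1162 0.1304] end top [0.5053 0.2558 0.1284]
```

>>> arm_command(targets=[{"dx":2,"dy":2,"dz":-1,"ax":-0.3,"ay":0,"az":0,"jaw":0.05},{"dx":1.5,"dy":1.5,"dz":0,"ax":0,"ay":0,"az":0,"jaw":0.05},{"dx":0,"dy":0,"dz":0,"ax":0,"ay":0,"az":0,"jaw":0.05},{"dx":0,"dy":0,"dz":0,"ax":0,"ay":0,"az":0,"jaw":0.05},{"dx":0,"dy":0,"dz":0,"ax":0,"ay":0,"az":0,"jaw":0.05}])

```text
time_s: 13.92
tool_pos: [0.5345, 0.1635, 0.181]
orientation: [0.003, 0.603, 0.798, 0.001]
contact_force: [-0.0, 0.6, -3.1]
grip_width: 0.0132
```

```bash
python3 tgt.py .5335 .162 .1257 16.1
python3 - <<'E'
from h import *
i,d=cam('side'); cv2.imwrite('pics/s11.png',i)
i,d=cam('top'); cv2.imwrite('pics/t11.png',cv2.resize(i[170:240,240:320],None,fx=8,fy=8,interpolation=cv2.INTER_CUBIC))
p,Rm,o=tpose(); print(p,'hub',p+Rm@np.array([-.0441,-.0012,.0797]),'end',p+Rm@np.array([.1009,-.0004,.0797]),o['qvel'],o['time_s'])
E
```

```text
d [-1.1803 -1.4356  1.2782] w [ 0.3006  0.1887 -0.2107] dworld [-1.0499 -1.5304 -1.2818] F [-0.0066  0.5638 -3.1196] jaw 0.013159869380658037 t 13.9167 j [ 0.1781  0.1388 -0.0478  1.3786 -0.0027  1.4716]
[0.5345 0.1634 0.181 ] hub [0.5459 0.1206 0.1014] end [0.507  0.2602 0.1009] [-0.0004  0.0022 -0.0054  0.0011 -0.0005 -0.0006] 14.0167
```

View pics/s11.png

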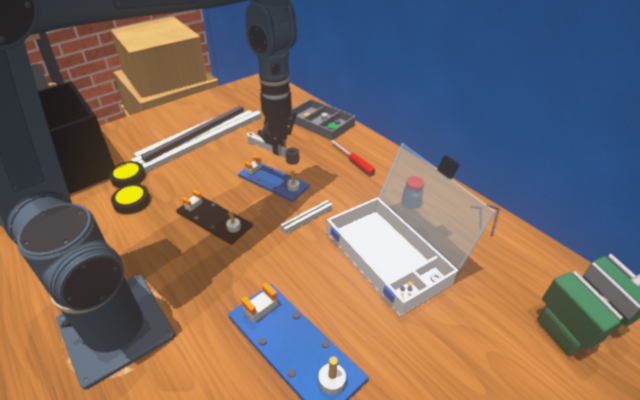

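View pics/t11.png

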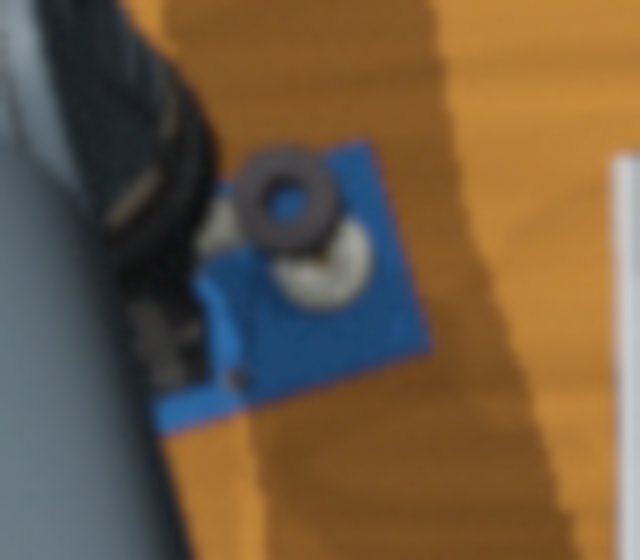

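Run:
```python
from h import *
L=load('top');S=load('side'); p,Rm,o=tpose()
print('top hub',px_z(L,275.6,194.6,p[2]-.0477),'expect px',proj(L,(.542,.1173,p[2]-.0477)))
cv2.imwrite('pics/s12.png',cv2.resize(S['img'][130:205,230:330],None,fx=8,fy=8,interpolation=cv2.INTER_CUBIC))
print(p)
```

```text
top hub [0.5432 0.1178 0.1333] expect px [275.8068 195.055 ]
[0.5345 0.1634 0.181 ]
```

View pics/s12.png

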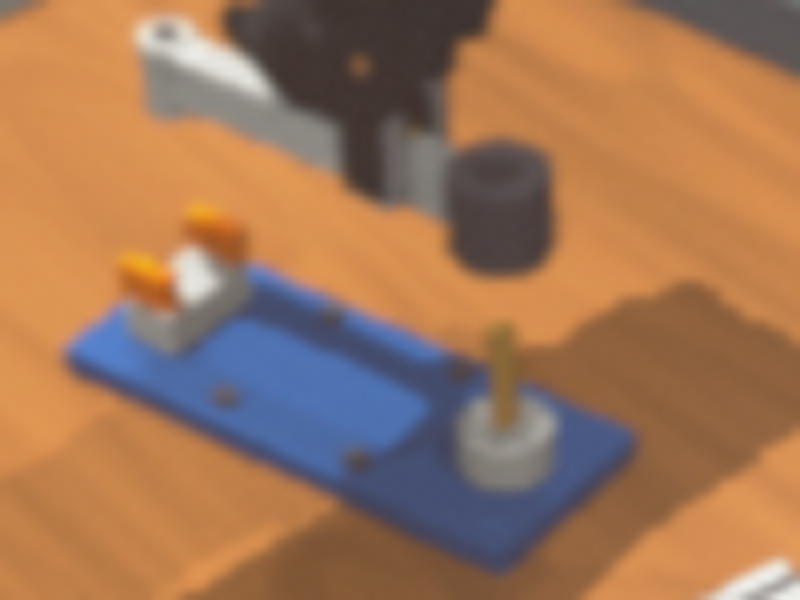

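Run:
```python
from h import *
S=load('side'); p,Rm,o=tpose(); f=lambda x,y:(230+(x+.5)/8-.5,130+(y+.5)/8-.5)
print('pin',px_z(S,*f(502,330),.07),'hub top',px_z(S,*f(500,172),p[2]-.0477),'hub bot',px_z(S,*f(498,243),p[2]-.0797),'end top',px_z(S,*f(165,33),p[2]-.0497),'rest',px_z(S,*f(195,275),.03))
T=load('top'); T0=None
# bystanders / lid tab check
a=px_d(S,447,167); print('lid tab',a,'angle',np.pi-np.arctan2(a[2]-HINGE[2],(a-HINGE)@CX))
```

```text
pin [0.5462 0.1212 0.07  ] hub top [0.5475 0.1208 0.1333] hub bot [0.5496 0.1263 0.1013] end top [0.5095 0.2631 0.1313] rest [0.5092 0.2607 0.03  ]
lid tab [ 0.7032 -0.2289  0.2144] angle 1.9155684968196662
```

Run:
```python
from h import *
o=manip.get_obs(); print(o['qvel'],o['grip_width'],o['tool_pos'],o['time_s'])
print(manip.job_done())
```

```text
[-0.0004  0.0022 -0.0054  0.0011 -0.0005 -0.0006] 0.012888048633968195 [0.5345 0.1634 0.181 ] 14.0167
the job is handed in; nothing more can be done
None
```

I opened the lid by its tab past upright and let go, and it fell open onto its stop. I then lifted the lever by the yellow band and am holding it level over the smaller blue jig. The job was handed in at about 14 s; no verdict is reported.

| Last check | Result |
|---|---|
| Lid | about 1.9 rad, standing by itself with nothing near it |
| Hub to pin (from above) | 1.3 mm in both the top and side views |
| End boss to rest (from above) | about 2.5 mm in the side view |
| Hub underside above the pin top | about 31 mm, from the arm's own position and the grasp height |
| Grasp point to balance point | about 1.5 mm, measured before the lift |
| Level | tool within about 0.4° of vertical |
| Steadiness | joint speeds near zero, jaws at 12.9 mm on the 14 mm arm |

- **Camera disagreement:** the cameras differed by 3–4 mm in absolute position, about their stated calibration error. I relied on the hub and pin compared within the same view.
- **One disagreeing reading:** the side view's estimate of the hub's lower edge was about 6 mm off the pin. I gave it less weight because that edge is hard to read.
- **Not measured:** I only looked to see that the jar, screwdriver, profile and bearing had not moved; I did not measure them again.

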